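Index the riveting press's dial and clear the finished knife down the chute

ROBOT

A 6-joint arm with a two-finger parallel gripper is mounted at the origin on the work surface. World frame = base frame: x ahead of the robot, y to its left, z up, the work surface at z = 0. Lengths are in m, angles in rad, forces in N, time in s.
With the tool pointing down it reaches from about 0.35 to 0.85 m from the base axis. Payload 8.1 kg.
Tool frame: the origin (TCP) lies at the very end of the fingers, on their centre line; the grasp point (between the pads) lies robot.grip_point_offset behind it (robot.grip_point_offset is the distance from the TCP to the grasp point, in m); z points along the fingers, y is the line along which they close (so a half turn about z gives the same grasp; the last joint's range is limited). The gripper opens to 93 mm and grips with 3 to 60 N. Pads are 15 mm wide; open, the fingers measure 128 mm over their backs; the gripper's body (75 mm by 188 mm) begins 65 mm behind the grasp point.
Start: joints at [1.149, 0.13, 1.488, -0, 1.523, -0.085], TCP at [0.198, 0.566, 0.219] pointing down, gripper open.
Joint ranges: [-2.96, 2.96], [-0.89, 2.26], [0.02, 2.5], [-1.34, 4.48], [0, 2.73], [-2.66, 2.66]. Speed limits (rad/s): [2.39, 2.39, 2.79, 3.14, 3.14, 3.14].

INTERFACE

Orientations are given as a rotation vector (axis times angle).
In Python, from plant import robot, eyes gives the robot as it stands. The module is installed in compiled form; this text tells all that it offers.
- The arm moves only by the tool apply_moves, never from a script. Its argument "steps" is one flat list of numbers, 7 for each row, row after row: the shift along the tool's x, y, z in units of 30 mm (1.0 is 30 mm), then the turn, a rotation vector about the tool's x, y, z in units of 6 degrees (1.0 is 6 degrees), then the opening in per cent of the stroke, from 0 (shut) to 100 (fully open). In form: [dx, dy, dz, ax, ay, az, fingers, dx, dy, dz, ax, ay, az, fingers, ...]. A call has 1 to 12 rows; each row shifts and turns the commanded pose from where the row before left it, along the tool's axes as they then stand; what a row does not reach is not made up. A row lasts 1/12 s, in which the tool goes at most 41.7 mm and 7.16 degrees, less where a joint would pass 70% of its speed; a pose out of reach is approached as far as the arm can. A call is refused whole if a number of a shift passes 1 or a number of a turn 1, either way. A call with a gripper value outside its range is refused whole. The fingers move at their own pace and stop on an object; "grip_force" is the grip in N (left out, the last holds). Time passes only in rows, so rows that do not move let the fingers close. It gives the time, the measured TCP pose, the force, the opening and the grip force at its end, in the units of the state.
- robot.read_state(): the state, without advancing time (a new reading comes with each control period).
- eyes.read_camera(name): name is "side" or "top" or "wrist"; returns the picture (384x512x3 uint8, red, green, blue); there is no depth.
- eyes.calibration(name): a dict with "K" (3x3 intrinsics, pixels), "R" (3x3) and "t" (3): a world point X has camera coordinates R X + t. Camera axes: x right, y down, z forward; pixel columns grow to the right and rows downward; lengths in m; the calibration is good to about 2 mm. A picture is of the moment at which its call begins: read the wrist's pose just before it. calibration takes no time and is no camera call; for the wrist camera it gives the pose at the moment of the call.
- robot.close_job(): hands the job in; it is judged then, once.
Trained networks look in the newest picture that a camera, given by its name, has taken for a name from the list of things; names that differ only in an ending like _2 or _b are one class to them, and where a whole thing is asked for, a point or a joint stands for the part that bears it (a point fixed in the world has none). Each returns a list of dicts, best first, with "conf" (0 to 1); they miss things now and then, are a little off and sometimes report something else, mostly with a low value. They report only what shows in the picture. A call takes as long as a camera call. They do not tell look-alikes from the thing itself.
- eyes.search_frame(camera, thing): "rect" ([left, top, width, height] in pixels, round what is visible of it).
- eyes.place_of(camera, thing): "xy" ([column, row] in pixels: a listed point, or the origin of a listed thing).
The state is a dict: "t": time; "q": joint angles; "dq": joint speeds; "joint_torque": joint torques, N m; "tool_pos": TCP position; "orientation": TCP orientation; "force": force on the tool from outside, world axes, zero at the start; "wrist_torque": the same for the moment, N m; "opening": finger opening in m; "gripper_force": force on a finger pad.
Only numpy, scipy, OpenCV 4.12 (cv2) and the standard library are available. Lean on these libraries where they do the work, as an engineer would, in place of code of your own. Each camera call takes 0.05 s, during which the arm holds its last target. There are 200 camera calls.

TASK

Turn the hand press's dial one station clockwise (seen from above) until it clicks in, so that the finished folding knife under the ram comes round to the chute and the next knife comes under the ram; do not turn it backwards or run on past the click. Then push the finished knife out over the dial's edge so that it drops down the chute and comes to rest in the bin; push it, do not pick it up. Leave the other two knives in their nests, the dial clicked in, and the other things on the bench where they are.

Things in the scene. Friction and masses are not known exactly. Their poses are not given: they have to be found in the camera images.
- dial (a joint): Press dial: aluminium disc 238 mm across on an upright axis, no end stops. 0 at the start, grows clockwise seen from above; next station at 1.571. A sprung ball clicks in every 90 degrees: it pulls the dial home from about 5 degrees either side; leaving a click takes about 0.6 N m (6 N at a grip). Between clicks only light friction (0.1 N m); it stays where left.
- dial_axis (a point): Fixed point on the dial's axis at the height of the nest plates the knives lie on (142 mm above the table). Its axes: x out over the chute, y to the press's ram and column, z up. Four radial nests, 90 degrees apart; at the start knife_done at +y under the ram, knife_next at -x, knife_last at -y, the +x one empty. Disc within 34 mm of the axis: flat, 4 mm below the plates, low cap flush.
- ram_tip (a point): Lower end of the raised ram (24 mm thick), 42 mm above the nest plates, 56 mm from the dial's axis in +y of dial_axis.
- head (a point): Centre of the press head's underside, 73 mm above the nest plates. The head is a block 76 mm (x) by 122 mm (y), 175 mm high; in dial_axis's frame x -38 to 38, y 12 to 134 mm. It hangs over the dial's +y half nearly to the axis, so an upright gripper cannot come down at the dial's centre: lean the tool away, its body to -y, about 40 degrees.
- column_top (a point): Top of the press column (50 mm thick, clamp 88 mm thick), behind the head at y = 168 mm in dial_axis's frame, 430 mm above the table. A hand lever rises from the head's +x side (x 49 to 77, y 75, 307 mm above the table) up and back to a knob at x 68, y 203 mm, 518 mm above the table.
- grip_a (a point): Centre (half-way up) of an upright black cylindrical hand grip fixed on the dial: 26 mm across, 40 mm tall, standing from the nest plates' height up; 100 mm from the axis. Starts at x +71, y -71 mm in dial_axis's frame; turns with the dial; its clockwise way to x -71, y -71 mm is open above.
- grip_b (a point): A second, like grip opposite (starts at x -71, y +71 mm in dial_axis's frame); clockwise it passes under the head.
- knife_done_mid (a point): Centre (half-way up) of the finished folding knife, closed: 80 x 24 x 16 mm, 85 g, dark wood and steel, brass rivet flush. Lies flat in its nest under the ram at the start, long axis x pointing out along the dial's radius, centre about 78 mm from the dial's axis (inner end at about 38 mm), 2.5 mm play to each rail.
- knife_done: The same finished knife; origin at the centre of its underside.
- knife_next_mid (a point): Centre of the second knife, like the first but its rivet stands 3 mm proud; in the nest at -x of dial_axis at the start.
- knife_last_mid (a point): Centre of the third knife, likewise, in the nest at -y of dial_axis at the start.
- nest_done (a point): Where knife_done's centre belongs on the dial (78 mm from the axis, 8 mm above the nest plate); turns with the dial. A nest is a flat steel plate 50 mm wide, 34 to 120 mm from the axis, open at the rim; two side rails 29 mm apart, 7 mm thick, 5 mm high, 54 to 106 mm from the axis; a stop strip 26 mm wide, 3 mm high at its inner end, 34 to 38 mm from the axis.
- nest_next (a point): The same point for knife_next.
- nest_last (a point): The same point for knife_last.
- chute_mouth (a point): Middle of the upper edge of the steel chute's floor, 125 mm from the dial's axis in +x, 18 mm below the nest plates; axes as dial_axis. 73 mm wide, side walls 35 mm; falls at 50 degrees along +x to a grey bin on the table (38 to 188 mm from here in x, 130 mm wide, walls 46 mm high). A knife pushed until its centre is well past the plate's end (120 mm from the axis) slides down by itself.
- mallet: Bystander: steel-headed hammer with a 240 mm wooden handle; origin at the centre of its underside. Stays where it is.
- brush: Bystander: flat brush 180 mm long; origin at the centre of its underside. Stays where it is.
- wrench: Bystander: open steel wrench 170 mm long; origin at the centre of its underside. Stays where it is.
- whetstone: Bystander: brick-red whetstone 205 x 60 x 28 mm; origin at the centre of its underside. Stays where it is.
- rivet_tin: Bystander: plain steel tin, 68 mm across, 55 mm tall; origin at the centre of its underside. Stays where it is.
- oil_bottle: Bystander: white plastic bottle, 50 mm across, 120 mm tall; origin at the centre of its underside. Stays where it is.
- compound_jar: Bystander: amber glass jar with white cap, 60 mm across, 65 mm tall; origin at the centre of its underside. Stays where it is.
Mind the look-alikes: they are no part of the job. What is shaped like the part that bears knife_last_mid but green or purple is not meant.

How it is judged:
On the way, in this order (a step that is already met when the one before it is completed fails the run):
1. the dial has clicked in one station on, with the finished knife still in its nest (value of joint dial between 1.5308 and 1.6108 rad and velocity of joint dial between -0.05 and 0.05 rad/s and distance between knife_done_mid and nest_done below 0.015 m), for 0.3 s.
2. the finished knife is in the bin (x of knife_done_mid in the frame of chute_mouth between 0.041 and 0.185 m and y of knife_done_mid in the frame of chute_mouth between -0.062 and 0.062 m and height (world z) of knife_done_mid below 0.055 m), for 0.2 s.
At the end, for the whole second after the job is handed in: The dial stands within 0.04 rad (2.3 degrees) of the 90 degree click, at rest; the finished knife lies at rest in the bin (its centre inside the bin's walls, less than 55 mm above the table); the other two knives' centres are within 10 mm of their places in their nests (all of step 2 and value of joint dial between 1.5308 and 1.6108 rad and velocity of joint dial between -0.05 and 0.05 rad/s and distance between knife_next_mid and nest_next below 0.01 m and distance between knife_last_mid and nest_last below 0.01 m and linear speed of knife_done below 0.02 m/s); the robot touches nothing.
It fails at once if the dial is turned backwards by more than 0.2 rad (value of joint dial below -0.2 rad).
It fails at once if the dial runs past the next click by more than 0.2 rad (value of joint dial above 1.7708 rad).
It fails at once if the finished knife is lifted (its centre more than 30 mm above where it lies on the dial) (height (world z) of knife_done_mid above 0.18 m).
It fails at once if another thing on the bench is moved by more than 40 mm (distance of any of mallet, brush, wrench, whetstone, rivet_tin, oil_bottle, compound_jar from where it was at the start of the episode above 0.04 m).
It also fails if it takes over 70 s, if anything falls off the work surface, if the arm or the gripper's body presses on something with over 40 N, if the wrist force passes 120 N, or if a joint passes its speed limit or range.

## Working session

There is one attempt and no reset: what is moved stays moved. The work goes in short steps, Python scripts to look and compute and a tool call to move; the robot and the scene stay as the last step left them, time stands still between calls to the robot, and variables do not carry over. Pictures are saved under pics/ and viewed, at most 10 in all, crops included, and the job is handed in when it is done.

Besides the shell and the picture viewer there is one more tool, called as name(argument=value, ...) on one line, values as JSON. apply_moves: Moves the arm, as the interface text tells. Its arguments: {"type":"object","properties":{"steps":{"type":"array"},"grip_force":{"type":"number"}},"required":["steps"]}

```bash
mkdir -p pics; cat > h.py <<'E'
import numpy as np,cv2
from plant import robot,eyes
from scipy.spatial.transform import Rotation as Ro
def ray(cam,px):
    c=eyes.calibration(cam);K,R,t=map(np.array,(c['K'],c['R'],c['t']))
    d=R.T@np.linalg.inv(K)@np.array([px[0],px[1],1.]);return -R.T@t,d
def onz(cam,px,z):
    o,d=ray(cam,px);return o+d*(z-o[2])/d[2]
def proj(cam,X):
    c=eyes.calibration(cam);p=np.array(c['K'])@(np.array(c['R'])@np.array(X)+np.array(c['t']));return p[:2]/p[2]
E
python3 - <<'E'
from h import *
ims=[]
for c in('top','side'):
    im=eyes.read_camera(c)[:,:,::-1]; cv2.imwrite(f'pics/{c}0.png',im)
    for n,z in(('dial_axis',.142),('grip_a',.162),('knife_done_mid',.15),('knife_next_mid',.15),('knife_last_mid',.15),('chute_mouth',.124),('head',.215),('column_top',.43),('ram_tip',.184)):
        r=eyes.place_of(c,n)[:4]
        print(c,n,[(np.round(a['xy']).tolist(),round(a['conf'],2),np.round(onz(c,a['xy'],z),3)[:2].tolist()) for a in r])
s=robot.read_state();print(s,robot.grip_point_offset)
E
```

```text
top dial_axis [([273.0, 164.0], 0.61, [0.587, -0.036]), ([274.0, 183.0], 0.35, [0.521, -0.039])]
top grip_a [([251.0, 186.0], 0.78, [0.509, 0.039]), ([251.0, 166.0], 0.73, [0.576, 0.039]), ([285.0, 139.0], 0.64, [0.67, -0.074])]
top knife_done_mid []
top knife_next_mid [([272.0, 185.0], 0.74, [0.515, -0.032])]
top knife_last_mid [([355.0, 221.0], 0.72, [0.396, -0.314]), ([284.0, 236.0], 0.6, [0.341, -0.074]), ([272.0, 163.0], 0.57, [0.59, -0.031]), ([248.0, 166.0], 0.49, [0.577, 0.05])]
top chute_mouth [([264.0, 128.0], 0.56, [0.717, -0.003])]
top head [([249.0, 164.0], 0.67, [0.576, 0.047])]
top column_top [([272.0, 161.0], 0.59, [0.553, -0.021])]
top ram_tip [([254.0, 164.0], 0.66, [0.58, 0.031])]
side dial_axis [([275.0, 194.0], 0.91, [0.597, -0.023])]
side grip_a [([299.0, 174.0], 0.9, [0.687, -0.083]), ([251.0, 206.0], 0.64, [0.507, 0.031])]
side knife_done_mid [([248.0, 194.0], 0.46, [0.572, 0.053]), ([256.0, 183.0], 0.23, [0.631, 0.043])]
side knife_next_mid [([272.0, 210.0], 0.78, [0.52, -0.029]), ([184.0, 219.0], 0.41, [0.428, 0.204]), ([388.0, 237.0], 0.33, [0.485, -0.347])
[... 466 characters left out ...]
, [0.588, 0.033])]
{'t': 1.0, 'q': array([ 1.14859655e+00,  1.30375072e-01,  1.48820240e+00,  6.60038003e-06,
        1.52302755e+00, -8.54399757e-02]), 'dq': array([-0.00144114, -0.00024281, -0.00059256,  0.00066309,  0.00087355,
       -0.0021707 ]), 'joint_torque': array([ 3.28700562e-04, -5.59761500e+01, -4.92070127e+01,  7.69336754e-02,
        2.22038326e-02, -8.55225608e-05]), 'tool_pos': array([0.19825573, 0.56629435, 0.2186488 ]), 'orientation': array([-5.26483901e-01, -3.09715345e+00,  1.62119894e-05]), 'force': array([-0.13362518, -0.69993623,  1.3256075 ]), 'wrist_torque': array([-0.00116849,  0.03008364,  0.00470176]), 'gripper_force': 0.0, 'opening': 0.09309778585358888} 0.0188
```

View pics/top0.png

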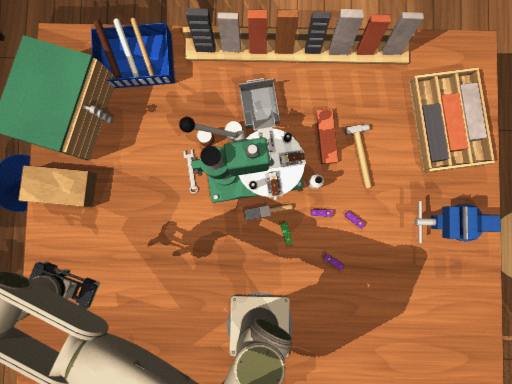

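View pics/side0.png

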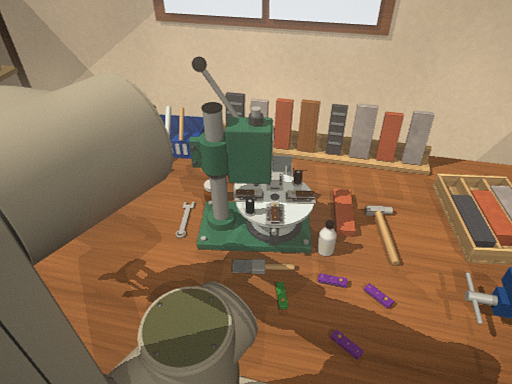

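Reading the pictures:
- **Top:** dial centre is near (273,163). The head is to its left at (250,160), and the chute and bin are above at (260,100).
- **Side:** grip_a is the black post at (298,176), the far right one. grip_b is at (250,205).
- **Grip look-alikes:** grip_b, and the bottle cap at (330,225).
- **Knife look-alikes:** green at top (286,233); purple at top (322,212), (355,220) and (333,262). All of these lie on the bench, off the dial.

Next I'll fit the dial frame from all the detections and check it in one crop.

```bash
cat >> h.py <<'E'
def dial(p,v):
    c,s=np.cos(p[2]),np.sin(p[2]);return np.array([p[0]+c*v[0]-s*v[1],p[1]+s*v[0]+c*v[1],.142+v[2]])
E
python3 - <<'E'
from h import *
from scipy.optimize import least_squares
P=dict(axis=(0,0,0),ga=(.071,-.071,.02),gb=(-.071,.071,.02),done=(0,.078,.008),next=(-.078,0,.008),last=(0,-.078,.008),mouth=(.125,0,-.018),head=(0,.073,.073),ram=(0,.056,.042),col=(0,.168,.288))
obs=[]
names=dict(axis='dial_axis',ga='grip_a',gb='grip_a',done='knife_done_mid',next='knife_next_mid',last='knife_last_mid',mouth='chute_mouth',head='head',ram='ram_tip',col='column_top')
p0=[.593,-.022,.18]
for c in('top','side'):
    eyes.read_camera(c)
    for k,n in names.items():
        for a in eyes.place_of(c,n):
            d=np.linalg.norm(proj(c,dial(p0,P[k]))-a['xy'])
            if d<10: obs.append((c,k,a['xy']))
f=lambda p:np.concatenate([proj(c,dial(p,P[k]))-x for c,k,x in obs])
r=least_squares(f,p0,loss='soft_l1',f_scale=1.);print(r.x.round(4))
for (c,k,x),e in zip(obs,f(r.x).reshape(-1,2)):print(c,k,e.round(1))
np.save('p.npy',r.x)
im=cv2.imread('pics/side0.png')[90:260,180:350];im=cv2.resize(im,None,fx=3.5,fy=3.5,interpolation=2)
im2=cv2.imread('pics/top0.png')
for k in P:
    u=(proj('side',dial(r.x,P[k]))-[180,90])*3.5;cv2.circle(im,tuple(int(i) for i in u),3,(255,0,255),-1)
for a in np.linspace(0,6.28,40):
    u=(proj('side',dial(r.x,(.119*np.cos(a),.119*np.sin(a),-.004)))-[180,90])*3.5;cv2.circle(im,tuple(int(i) for i in u),2,(0,255,255),-1)
cv2.imwrite('pics/c1.png',im)
for n in('wrench','whetstone','rivet_tin','oil_bottle','compound_jar'):
    q=eyes.place_of('side',n)[:1];print(n,[onz('side',a['xy'],0).round(3)[:2] for a in q])
E
```

```text
[ 0.5937 -0.0249  0.2094]
top axis [-2.3 -1.9]
top ga [ 2.5 -1.9]
top gb [-2.5  0.6]
top next [2.6 1.4]
top last [ 0.4 -1.1]
top mouth [-1.7 -0.5]
top head [-3.3 -0.1]
top ram [-0.3 -0.2]
top col [ 0.1 -1. ]
side axis [0.2 1.2]
side ga [-0.9  1.7]
side gb [-0.6  0.8]
side done [2.7 1.5]
side last [1.2 0.5]
side mouth [-1.1  1.9]
side head [-0.9  2.7]
side ram [ 0.3 -0.2]
side col [ 3.7 -1.3]
wrench [array([0.575, 0.276])]
whetstone [array([ 0.71 , -0.247])]
rivet_tin [array([0.724, 0.109])]
oil_bottle [array([ 0.535, -0.192])]
compound_jar [array([0.697, 0.233])]
```

View pics/c1.png

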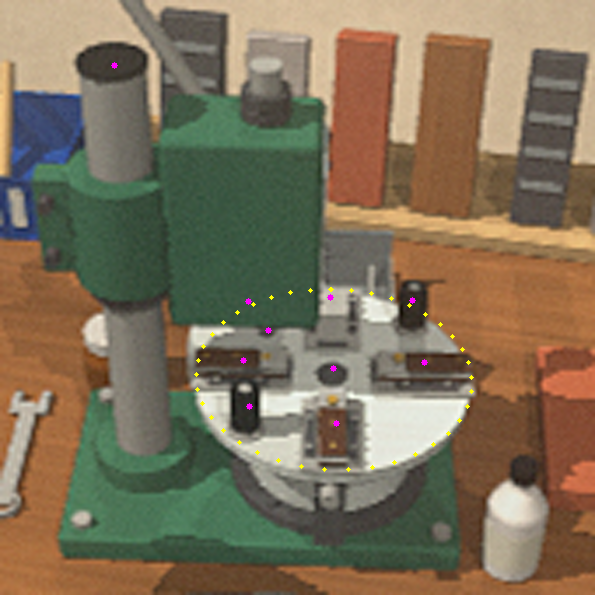

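```bash
cat >> h.py <<'E'
def pose():
    s=robot.read_state();return np.array(s['tool_pos']),Ro.from_rotvec(s['orientation'])
def ori(yaw,lean,leandir):
    """tool y horizontal at world angle yaw, body leaning by lean toward world angle leandir (perp. to yaw)"""
    z=-np.array([np.sin(lean)*np.cos(leandir),np.sin(lean)*np.sin(leandir),np.cos(lean)])
    y=np.array([np.cos(yaw),np.sin(yaw),0]);y-=z*(y@z);y/=np.linalg.norm(y)
    return Ro.from_matrix(np.c_[np.cross(y,z),y,z])
def rows(wps,step=.028,ang=5.9):
    """wps: list of (pos,Rot); prints rows from the present pose"""
    p,R=pose();i=0
    for q,Q in wps:
        rv=(R.inv()*Q).as_rotvec();q=np.array(q);dp=q-p
        n=int(max(1,np.ceil(np.linalg.norm(dp)/step),np.ceil(np.degrees(np.linalg.norm(rv))/ang)))
        dr=Ro.from_rotvec(rv/n)
        for _ in range(n):
            t=R.inv().apply(dp/n)/.03;a=np.degrees(rv/n)/6
            print(','.join('%g'%round(v,2) for v in [*t,*a]));i+=1;R=R*dr
            if i%12==0:print('--')
        p,R=q,Q
E
python3 - <<'E'
from h import *
p,R=pose();d=np.radians
o=lambda a:ori(d(a),0,0)
rows([((.2,.346,.30),o(64)),((.346,.2,.30),o(30)),((.4,0,.3),o(0)),((.346,-.2,.3),o(-10))],step=.0295)
E
```

```text
-0.31,-0.86,-0.34,0,-0,0.14
-0.32,-0.86,-0.34,0,-0,0.14
-0.34,-0.85,-0.34,0,-0,0.14
-0.35,-0.85,-0.34,0,-0,0.14
-0.36,-0.84,-0.34,0,-0,0.14
-0.37,-0.84,-0.34,0,-0,0.14
-0.38,-0.83,-0.34,0,-0,0.14
-0.4,-0.83,-0.34,0,-0,0.14
-0.93,-0.32,0,0,0,0.81
-0.95,-0.24,0,0,0,0.81
-0.97,-0.16,0,0,0,0.81
-0.98,-0.08,0,0,0,0.81
--
-0.98,0.01,0,0,0,0.81
-0.98,0.09,0,0,0,0.81
-0.97,0.17,0,0,0,0.81
-0.83,-0.22,0,0,0,0.62
-0.85,-0.17,0,0,0,0.62
-0.86,-0.11,0,0,0,0.62
-0.86,-0.05,0,0,0,0.62
-0.86,0,0,0,0,0.62
-0.86,0.06,0,0,0,0.62
-0.86,0.11,0,0,0,0.62
-0.85,0.17,0,0,0,0.62
-0.83,-0.23,0,0,0,0.21
--
-0.84,-0.21,0,0,0,0.21
-0.84,-0.19,0,0,0,0.21
-0.85,-0.17,0,0,0,0.21
-0.85,-0.15,0,0,0,0.21
-0.85,-0.13,0,0,0,0.21
-0.86,-0.11,0,0,0,0.21
-0.86,-0.1,0,0,0,0.21
```

apply_moves(steps=[-0.31, -0.86, -0.34, 0, 0, 0.14, 55, -0.32, -0.86, -0.34, 0, 0, 0.14, 55, -0.34, -0.85, -0.34, 0, 0, 0.14, 55, -0.35, -0.85, -0.34, 0, 0, 0.14, 55, -0.36, -0.84, -0.34, 0, 0, 0.14, 55, -0.37, -0.84, -0.34, 0, 0, 0.14, 55, -0.38, -0.83, -0.34, 0, 0, 0.14, 55, -0.4, -0.83, -0.34, 0, 0, 0.14, 55, -0.93, -0.32, 0, 0, 0, 0.81, 55, -0.95, -0.24, 0, 0, 0, 0.81, 55, -0.97, -0.16, 0, 0, 0, 0.81, 55, -0.98, -0.08, 0, 0, 0, 0.81, 55])

```text
t: 3.35
tool_pos: [0.284, 0.2618, 0.3007]
orientation: [1.219, 2.895, 0.002]
force: [-0.5, -0.6, 1.0]
opening: 0.0507
gripper_force: 0.0
```

apply_moves(steps=[-0.98, 0, 0, 0, 0, 0.81, 55, -0.98, 0.09, 0, 0, 0, 0.81, 55, -0.97, 0.17, 0, 0, 0, 0.81, 55, -0.83, -0.22, 0, 0, 0, 0.62, 55, -0.85, -0.17, 0, 0, 0, 0.62, 55, -0.86, -0.11, 0, 0, 0, 0.62, 55, -0.86, -0.05, 0, 0, 0, 0.62, 55, -0.86, 0, 0, 0, 0, 0.62, 55, -0.86, 0.06, 0, 0, 0, 0.62, 55, -0.86, 0.11, 0, 0, 0, 0.62, 55, -0.85, 0.17, 0, 0, 0, 0.62, 55, -0.83, -0.23, 0, 0, 0, 0.21, 55])

```text
t: 4.35
tool_pos: [0.3939, -0.0264, 0.3001]
orientation: [2.246, 2.196, 0.0]
force: [-0.0, -0.1, 0.3]
opening: 0.0511
gripper_force: 0.0
```

apply_moves(steps=[-0.84, -0.21, 0, 0, 0, 0.21, 55, -0.84, -0.19, 0, 0, 0, 0.21, 55, -0.85, -0.17, 0, 0, 0, 0.21, 55, -0.85, -0.15, 0, 0, 0, 0.21, 55, -0.85, -0.13, 0, 0, 0, 0.21, 55, -0.86, -0.11, 0, 0, 0, 0.21, 55, -0.86, -0.1, 0, 0, 0, 0.21, 55])

```text
t: 4.93
tool_pos: [0.3457, -0.2016, 0.3005]
orientation: [2.405, 2.02, 0.0]
force: [0.8, -0.2, -0.0]
opening: 0.051
gripper_force: 0.0
```

```bash
python3 - <<'E'
from h import *
d=np.radians;P=np.load('p.npy');th=P[2]
p,R=pose();print(p,R.as_rotvec())
g=dial(P,(.071,-.071,.02));print(g)
Q=ori(th+d(45),d(20),th-d(45));z=Q.as_matrix()[:,2];print(z)
pre=g-z*.13;print(pre)
rows([((.5,-.27,.3),ori(d(10),0,0)),(pre,Q)],step=.0295)
E
```

```text
[ 0.34572208 -0.20158599  0.30050546] [2.40498611e+00 2.02006854e+00 3.64772010e-04]
[ 0.677958   -0.07955985  0.162     ]
[-0.28684354  0.1862755  -0.93969262]
[ 0.71524766 -0.10377567  0.28416004]
-0.23,0.91,0,0,0,-0.55
-0.28,0.9,0,0,0,-0.55
-0.33,0.88,0,0,0,-0.55
-0.38,0.86,0,0,0,-0.55
-0.43,0.83,0,0,0,-0.55
-0.48,0.81,0,0,0,-0.55
0.42,0.8,0.05,0.14,0.31,-0.78
0.35,0.84,0.05,0.14,0.31,-0.78
0.28,0.86,0.05,0.14,0.31,-0.78
0.21,0.88,0.05,0.14,0.31,-0.78
0.14,0.9,0.04,0.14,0.31,-0.78
0.06,0.91,0.03,0.14,0.31,-0.78
--
-0.01,0.91,0.02,0.14,0.31,-0.78
-0.09,0.9,0,0.14,0.31,-0.78
-0.16,0.89,-0.01,0.14,0.31,-0.78
-0.23,0.88,-0.03,0.14,0.31,-0.78
```

apply_moves(steps=[-0.23, 0.91, 0, 0, 0, -0.55, 55, -0.28, 0.9, 0, 0, 0, -0.55, 55, -0.33, 0.88, 0, 0, 0, -0.55, 55, -0.38, 0.86, 0, 0, 0, -0.55, 55, -0.43, 0.83, 0, 0, 0, -0.55, 55, -0.48, 0.81, 0, 0, 0, -0.55, 55, 0.42, 0.8, 0.05, 0.14, 0.31, -0.78, 55, 0.35, 0.84, 0.05, 0.14, 0.31, -0.78, 55, 0.28, 0.86, 0.05, 0.14, 0.31, -0.78, 55, 0.21, 0.88, 0.05, 0.14, 0.31, -0.78, 55, 0.14, 0.9, 0.04, 0.14, 0.31, -0.78, 55, 0.06, 0.91, 0.03, 0.14, 0.31, -0.78, 55])

```text
t: 5.93
tool_pos: [0.631, -0.1686, 0.2907]
orientation: [-1.279, -2.642, -0.085]
force: [0.2, -0.9, 1.0]
opening: 0.0511
gripper_force: 0.0
```

apply_moves(steps=[0, 0.91, 0.02, 0.14, 0.31, -0.78, 55, -0.09, 0.9, 0, 0.14, 0.31, -0.78, 55, -0.16, 0.89, 0, 0.14, 0.31, -0.78, 55, -0.23, 0.88, -0.03, 0.14, 0.31, -0.78, 55, 0, 0, 0, 0, 0, 0, 55])

```text
t: 6.35
tool_pos: [0.7145, -0.1022, 0.275]
orientation: [-0.802, -2.682, -0.131]
force: [-0.3, 0.5, -3.8]
opening: 0.0511
gripper_force: 0.0
```

```bash
python3 - <<'E'
from h import *
P=np.load('p.npy');p,R=pose();print(p,R.as_matrix()[:,2],robot.read_state()['q'].round(2))
im=eyes.read_camera('wrist')[:,:,::-1].copy()
for n,z in(('dial_axis',.142),('grip_a',.162),('knife_last_mid',.15),('knife_next_mid',.15),('knife_done_mid',.15),('chute_mouth',.124)):
    print(n,[(np.round(a['xy']).tolist(),round(a['conf'],2),onz('wrist',a['xy'],z).round(4)[:2].tolist()) for a in eyes.place_of('wrist',n)[:3]])
for v in((0,0,0),(.071,-.071,.02),(.071,-.071,.04),(0,-.078,.008),(-.078,0,.008),(.125,0,-.018)):
    u=proj('wrist',dial(P,v));print(v,u.round());cv2.circle(im,tuple(int(i) for i in u),4,(255,0,255),-1)
cv2.imwrite('pics/w1.png',im)
E
```

```text
[ 0.71446029 -0.10215704  0.2749541 ] [-0.29206177  0.18226151 -0.93887202] [-0.27  0.9   0.41  0.12  2.17 -1.2 ]
dial_axis [([254.0, 106.0], 0.59, [0.5864, -0.0245]), ([302.0, 61.0], 0.18, [0.5723, 0.0555])]
grip_a [([252.0, 194.0], 0.74, [0.6762, -0.0873])]
knife_last_mid [([34.0, 153.0], 0.93, [0.4917, -0.2737]), ([100.0, 127.0], 0.89, [0.5086, -0.1921]), ([205.0, 154.0], 0.66, [0.6044, -0.1066])]
knife_next_mid [([208.0, 61.0], 0.81, [0.5099, -0.0416]), ([205.0, 151.0], 0.16, [0.6007, -0.1051])]
knife_done_mid [([408.0, 116.0], 0.35, [0.7, 0.1183])]
chute_mouth [([322.0, 185.0], 0.96, [0.7124, -0.0061])]
(0, 0, 0) [258. 112.]
(0.071, -0.071, 0.02) [259. 192.]
(0.071, -0.071, 0.04) [259. 190.]
(0, -0.078, 0.008) [212. 155.]
(-0.078, 0, 0.008) [212.  66.]
(0.125, 0, -0.018) [329. 184.]
```

View pics/w1.png

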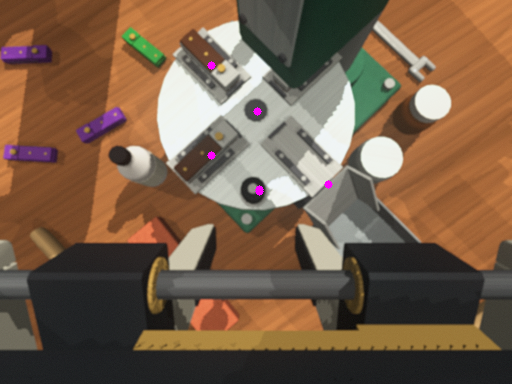

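The wrist view shows grip_a's top at (253,189), the axis cap at (256,110), the knives at (207,153) and (210,62), and the mouth at about (322,185). My projected points sit about 5 px to the right, so I'll refit with this closer view.

```bash
python3 - <<'E'
from h import *
from scipy.optimize import least_squares
obs=[((0,0,0),(255,109)),((.071,-.071,.04),(253,189)),((0,-.078,.008),(205,154)),((-.078,0,.008),(208,62)),((.125,0,-.018),(322,185))]
f=lambda p:np.concatenate([proj('wrist',dial(p,v))-x for v,x in obs])
r=least_squares(f,np.load('p.npy'),loss='soft_l1');P=r.x;print(P,f(P).round(1));np.save('p.npy',P)
d=np.radians;th=P[2]
g=dial(P,(.071,-.071,.02));print(g)
Q=ori(th+d(45),d(20),th-d(45));z=Q.as_matrix()[:,2]
rows([(g-z*.05,Q),(g+z*.012,Q)],step=.0295)
E
```

```text
[ 0.58941374 -0.02852788  0.18590832] [-1.6  1.7 -1.1 -0.8  1.1 -1.1  0.4  1.6  0.7 -0.2]
[ 0.67231391 -0.08518087  0.162     ]
-0,-0.04,0.93,-0.03,0.04,0.02
-0,-0.04,0.93,-0.03,0.04,0.02
-0.01,-0.05,0.93,-0.03,0.04,0.02
-0,0,0.69,0,0,0
-0,0,0.69,0,0,0
-0,0,0.69,0,0,0
```

apply_moves(steps=[0, -0.04, 0.93, 0, 0, 0, 55, 0, -0.04, 0.93, 0, 0, 0, 55, 0, -0.05, 0.93, 0, 0, 0, 55, 0, 0, 0.4, 0, 0, 0, 55, 0, 0, 0, 0, 0, 0, 55])

```text
t: 7.12
tool_pos: [0.6803, -0.0915, 0.1927]
orientation: [-0.816, -2.686, -0.131]
force: [1.0, 0.4, -0.5]
opening: 0.0516
gripper_force: 0.0
```

```bash
python3 - <<'E'
from h import *
P=np.load('p.npy');p,R=pose();print(p,robot.read_state()['force'])
im=eyes.read_camera('wrist')[:,:,::-1].copy()
g=dial(P,(.071,-.071,.02));print(R.inv().apply(g-p), [(a['xy'],R.inv().apply(onz('wrist',a['xy'],.162)-p),a['conf']) for a in eyes.place_of('wrist','grip_a')[:2]])
for v in((0,0,0),(.071,-.071,.02),(.071,-.071,.04)):
    u=proj('wrist',dial(P,v));cv2.circle(im,tuple(int(i) for i in u),4,(255,0,255),-1)
cv2.imwrite('pics/w2.png',im)
E
```

```text
[ 0.68027816 -0.09152461  0.1927473 ] [ 1.0458941   0.35198934 -0.51907075]
[-0.00080679  0.00110095  0.03236056] []
```

View pics/w2.png

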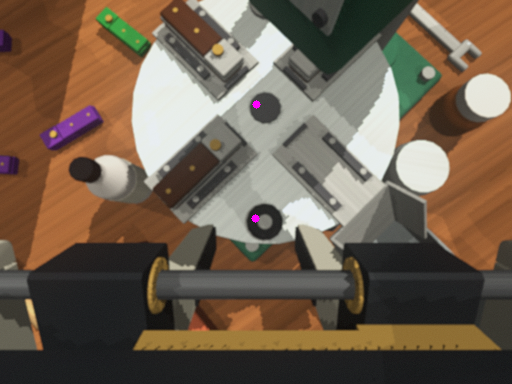

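grip_a's top is at (264,221) and the cap at (264,107), against predictions of (255,218) and (256,104). The last fit was probably taken before the arm had settled, so I'll re-measure once it's at rest.

```bash
python3 - <<'E'
from h import *
from scipy.optimize import least_squares
print(robot.read_state()['dq'].round(3),robot.read_state()['tool_pos'])
eyes.read_camera('wrist')
names=dict(dial_axis=(0,0,0),knife_last_mid=(0,-.078,.008),knife_next_mid=(-.078,0,.008),chute_mouth=(.125,0,-.018))
P0=[.5937,-.0249,.2]
obs=[((0,0,0),(264,107)),((.071,-.071,.04),(264,221))]
for n,v in names.items():
    for a in eyes.place_of('wrist',n):
        if np.linalg.norm(proj('wrist',dial(P0,v))-a['xy'])<15: obs.append((v,a['xy']))
f=lambda p:np.concatenate([proj('wrist',dial(p,v))-x for v,x in obs])
r=least_squares(f,P0,loss='soft_l1');P=r.x;print(P,f(P).reshape(-1,2).round(1).tolist(),[o[0] for o in obs]);np.save('p.npy',P)
p,R=pose();g=dial(P,(.071,-.071,.02));e=R.inv().apply(g-p);print(e,e/.03)
E
```

```text
[ 0.001  0.007 -0.061  0.001  0.008 -0.001] [ 0.68278092 -0.09226488  0.19674885]
[ 0.595313  -0.0248702  0.1924175] [[-0.7, -0.5], [0.2, -0.4], [-0.7, 3.7], [-0.0, -1.4], [3.0, 1.2]] [(0, 0, 0), (0.071, -0.071, 0.04), (0, 0, 0), (-0.078, 0, 0.008), (0.125, 0, -0.018)]
[-0.00108542  0.00657652  0.03602041] [-0.0361807   0.21921729  1.20068033]
```

apply_moves(steps=[0, 0.22, 0, 0, 0, 0, 55, 0, 0, 0.5, 0, 0, 0, 55, 0, 0, 0.5, 0, 0, 0, 55, 0, 0, 0.5, 0, 0, 0, 55, 0, 0, 0, 0, 0, 0, 55, 0, 0, 0, 0, 0, 0, 55])

```text
t: 7.97
tool_pos: [0.6738, -0.0776, 0.1513]
orientation: [-0.815, -2.689, -0.131]
force: [0.3, 0.1, 0.3]
opening: 0.051
gripper_force: 0.0
```

apply_moves(steps=[0, 0, 0, 0, 0, 0, 15, 0, 0, 0, 0, 0, 0, 15, 0, 0, 0, 0, 0, 0, 15, 0, 0, 0, 0, 0, 0, 15, 0, 0, 0, 0, 0, 0, 15], grip_force=15)

```text
t: 8.38
tool_pos: [0.6742, -0.0794, 0.1529]
orientation: [-0.817, -2.691, -0.129]
force: [-0.7, -3.4, 2.0]
opening: 0.0259
gripper_force: 15.0
```

```bash
python3 - <<'E'
from h import *
P=np.load('p.npy');p,R=pose();print(p,robot.read_state()['q'].round(2))
g=dial(P,(.071,-.071,.02));print('grip in tool',R.inv().apply(g-p))
a=np.array([P[0],P[1],p[2]])
for deg in(3,):
    D=Ro.from_rotvec([0,0,-np.radians(deg)])
    print((R.inv().apply(D.apply(p-a)-(p-a))/.03).round(3),np.degrees(R.inv().apply([0,0,-np.radians(deg)]))/6)
E
```

```text
[ 0.67423024 -0.07939382  0.1528876 ] [-0.25  0.72  0.9   0.11  1.85 -1.22]
grip in tool [-0.00121583  0.00102136 -0.01009752]
[ 0.006 -0.167  0.004] [-0.16605391  0.00386316  0.47160489]
```

apply_moves(steps=[0, -0.17, 0, -0.166, 0, 0.472, 15, 0, -0.167, 0, -0.166, 0, 0.472, 15, 0, -0.167, 0, -0.166, 0, 0.472, 15, 0, -0.167, 0, -0.166, 0, 0.472, 15, 0, -0.167, 0, -0.166, 0, 0.472, 15, 0, -0.167, 0, -0.166, 0, 0.472, 15, 0, -0.167, 0, -0.166, 0, 0.472, 15, 0, -0.167, 0, -0.166, 0, 0.472, 15, 0, -0.167, 0, -0.166, 0, 0.472, 15, 0, -0.167, 0, -0.166, 0, 0.472, 15], grip_force=15)

```text
t: 9.22
tool_pos: [0.6379, -0.1109, 0.1527]
orientation: [-1.502, -2.412, -0.25]
force: [-0.0, 5.1, -0.0]
opening: 0.0258
gripper_force: 15.0
```

```bash
cat > chk.py <<'E'
from h import *
P=np.load('p.npy');p,R=pose();s=robot.read_state()
gp=p-R.as_matrix()[:,2]*.0101
v=gp[:2]-P[:2];print(p,s['force'].round(1),s['q'].round(2),'r',np.hypot(*v),'turned',-45-np.degrees(np.arctan2(v[1],v[0])-P[2]))
y=R.as_matrix()[:,1];print('yaw turned',45-np.degrees(np.arctan2(y[1],y[0])-P[2]),'lean',R.as_matrix()[:,2])
a=np.array([P[0],P[1],p[2]])
E
python3 chk.py
```

```text
[ 0.63793238 -0.11086893  0.15274928] [-0.   5.1 -0. ] [-0.38  0.53  1.16  0.22  1.7  -0.84] r 0.09932800510642341 turned 29.64022125691949
yaw turned 29.815497363763082 lean [-0.15061954  0.2952956  -0.94345867]
```

apply_moves(steps=[0, -0.167, 0, -0.166, 0, 0.472, 15, 0, -0.167, 0, -0.166, 0, 0.472, 15, 0, -0.167, 0, -0.166, 0, 0.472, 15, 0, -0.167, 0, -0.166, 0, 0.472, 15, 0, -0.167, 0, -0.166, 0, 0.472, 15, 0, -0.167, 0, -0.166, 0, 0.472, 15, 0, -0.167, 0, -0.166, 0, 0.472, 15, 0, -0.167, 0, -0.166, 0, 0.472, 15, 0, -0.167, 0, -0.166, 0, 0.472, 15, 0, -0.167, 0, -0.166, 0, 0.472, 15, 0, -0.167, 0, -0.166, 0, 0.472, 15, 0, -0.167, 0, -0.166, 0, 0.472, 15])

```text
t: 10.22
tool_pos: [0.5792, -0.1209, 0.1527]
orientation: [-2.219, -1.867, -0.37]
force: [-0.5, 5.0, -1.1]
opening: 0.0258
gripper_force: 15.0
```

apply_moves(steps=[0, -0.167, 0, -0.166, 0, 0.472, 15, 0, -0.167, 0, -0.166, 0, 0.472, 15, 0, -0.167, 0, -0.166, 0, 0.472, 15, 0, -0.167, 0, -0.166, 0, 0.472, 15, 0, -0.167, 0, -0.166, 0, 0.472, 15, 0, -0.167, 0, -0.166, 0, 0.472, 15, 0, -0.167, 0, -0.166, 0, 0.472, 15, 0, 0, 0, 0, 0, 0, 15, 0, 0, 0, 0, 0, 0, 15])

```text
t: 10.97
tool_pos: [0.5463, -0.1106, 0.1534]
orientation: [-2.559, -1.458, -0.428]
force: [-2.4, -0.3, 1.8]
opening: 0.0258
gripper_force: 15.0
```

```bash
python3 chk.py
```

```text
[ 0.54629061 -0.11062481  0.1533857 ] [-2.4 -0.3  1.8] [-0.52  0.    1.78  0.34  1.37 -0.05] r 0.10207047488472058 turned 85.79906970488665
yaw turned 86.66272086423766 lean [ 0.16478607  0.28131792 -0.94536013]
```

apply_moves(steps=[0, -0.167, 0, -0.166, 0, 0.472, 15, 0, -0.04, 0, 0, 0, 0, 15, 0, 0, 0, 0, 0, 0, 15, 0, 0, 0, 0, 0, 0, 15])

```text
t: 11.3
tool_pos: [0.5406, -0.107, 0.1533]
orientation: [-2.6, -1.395, -0.433]
force: [-8.2, 3.0, 8.5]
opening: 0.0252
gripper_force: 15.0
```

apply_moves(steps=[0, 0, 0, 0, 0, 0, 55, 0, 0, 0, 0, 0, 0, 55, 0, 0, 0, 0, 0, 0, 55, 0, 0, -0.5, 0, 0, 0, 55, 0, 0, -1, 0, 0, 0, 55, 0, 0, -1, 0, 0, 0, 55, 0, 0, -1, 0, 0, 0, 55, 0, 0, -1, 0, 0, 0, 55, 0, 0, 0, 0, 0, 0, 55, 0, 0, 0, 0, 0, 0, 55, 0, 0, 0, 0, 0, 0, 55])

```text
t: 12.22
tool_pos: [0.5169, -0.1444, 0.2797]
orientation: [-2.603, -1.392, -0.434]
force: [0.3, -0.4, -0.7]
opening: 0.0512
gripper_force: 0.0
```

```bash
python3 chk.py; python3 - <<'E'
from h import *
P=np.load('p.npy');im=eyes.read_camera('wrist')[:,:,::-1].copy()
for v in((0,0,0),(-.071,-.071,.04),(0.078,0,.016),(-.078,0,.016),(.125,0,-.018),(.12,.025,0),(.12,-.025,0),(.025,-.12,0),(-.025,-.12,0)):
    u=proj('wrist',dial(P,v));cv2.circle(im,tuple(int(i) for i in u),3,(255,0,255),-1)
cv2.imwrite('pics/w3.png',im)
E
```

```text
[ 0.51686867 -0.14439279  0.27968887] [ 0.3 -0.4 -0.7] [-0.6  -0.12  1.67  0.33  1.6  -0.  ] r 0.1462531482853942 turned 89.30383780659125
yaw turned 89.74575496169251 lean [ 0.17895497  0.27189251 -0.94554195]
```

View pics/w3.png

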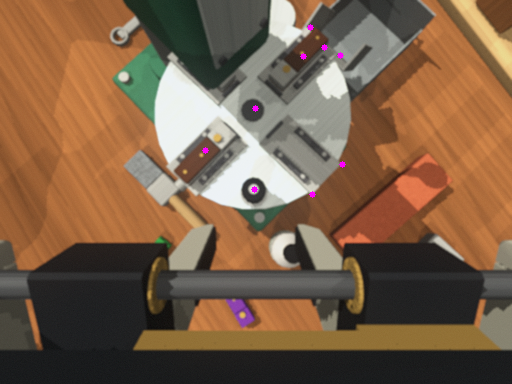

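The dial is clicked in. grip_a is at (254,190), the finished knife at (303,55) toward the chute, and knife_last at (206,150), all on the predicted points. Next is the push, with fingers shut and the tool leaning 40° to -y.

```bash
python3 - <<'E'
from h import *
P=np.load('p.npy');d=np.radians;th=P[2]
Q=ori(th,d(40),th-d(90));z=Q.as_matrix()[:,2]
s=dial(P,(.004,.002,.0125));print(s)
rows([(s-z*.15,Q),(s-z*.03,Q)])
E
```

```text
[ 0.59885671 -0.02214218  0.1545    ]
0.26,0.25,0.13,0.41,0.37,-0.73
0.24,0.28,0.13,0.41,0.37,-0.73
0.21,0.3,0.12,0.41,0.37,-0.73
0.18,0.32,0.12,0.41,0.37,-0.73
0.15,0.34,0.11,0.41,0.37,-0.73
0.12,0.35,0.1,0.41,0.37,-0.73
0.09,0.37,0.09,0.41,0.37,-0.73
0.06,0.38,0.07,0.41,0.37,-0.73
0.03,0.38,0.06,0.41,0.37,-0.73
0,-0,0.8,0,0,0
0,-0,0.8,0,0,0
0,-0,0.8,0,0,0
--
0,-0,0.8,0,0,0
0,-0,0.8,0,0,0
```

apply_moves(steps=[0.26, 0.25, 0.13, 0.41, 0.37, -0.73, 0, 0.24, 0.28, 0.13, 0.41, 0.37, -0.73, 0, 0.21, 0.3, 0.12, 0.41, 0.37, -0.73, 0, 0.18, 0.32, 0.12, 0.41, 0.37, -0.73, 0, 0.15, 0.34, 0.11, 0.41, 0.37, -0.73, 0, 0.12, 0.35, 0.1, 0.41, 0.37, -0.73, 0, 0.09, 0.37, 0.09, 0.41, 0.37, -0.73, 0, 0.06, 0.38, 0.07, 0.41, 0.37, -0.73, 0, 0.03, 0.38, 0.06, 0.41, 0.37, -0.73, 0, 0, 0, 0, 0, 0, 0, 0, 0, 0, 0, 0, 0, 0, 0, 0, 0, 0, 0, 0, 0, 0])

```text
t: 13.27
tool_pos: [0.6171, -0.1168, 0.2695]
orientation: [-1.612, -1.961, -0.588]
force: [0.1, -0.3, 0.4]
opening: 0.0006
gripper_force: 0.0
```

```bash
cat > pl.py <<'E'
from h import *
import sys
P=np.load('p.npy');d=np.radians;th=P[2]
p,R=pose();c,s_=np.cos(th),np.sin(th);v=p[:2]-P[:2]
print('tcp in dial',c*v[0]+s_*v[1],-s_*v[0]+c*v[1],p[2]-.142,robot.read_state()['force'].round(1),robot.read_state()['opening'])
Q=ori(th,d(40),th-d(90));z=Q.as_matrix()[:,2]
w=[float(a) for a in sys.argv[1:]]
rows([(dial(P,w[:3])-z*w[3],Q)])
E
python3 pl.py .004 .002 .0125 .03
```

```text
tcp in dial 0.003776867880746569 -0.09444416770030262 0.1274848083002035 [ 0.1 -0.3  0.4] 0.0006003131073140366
-0,0,0.8,-0,-0,0
-0,0,0.8,-0,-0,0
-0,0,0.8,-0,-0,0
-0,0,0.8,-0,-0,0
-0,0,0.8,-0,-0,0
```

apply_moves(steps=[0, 0, 0.8, 0, 0, 0, 0, 0, 0, 0.8, 0, 0, 0, 0, 0, 0, 0.8, 0, 0, 0, 0, 0, 0, 0.8, 0, 0, 0, 0, 0, 0, 0.8, 0, 0, 0, 0, 0, 0, 0.3, 0, 0, 0, 0, 0, 0, 0.3, 0, 0, 0, 0, 0, 0, 0.2, 0, 0, 0, 0, 0, 0, 0, 0, 0, 0, 0, 0, 0, 0, 0, 0, 0, 0, 0, 0, 0, 0, 0, 0, 0])

```text
t: 14.18
tool_pos: [0.6002, -0.0271, 0.1614]
orientation: [-1.611, -1.964, -0.59]
force: [-0.2, -0.3, -0.4]
opening: 0.0001
gripper_force: 0.0
```

```bash
python3 pl.py .004 .002 .0125 0; python3 - <<'E'
from h import *
a=eyes.read_camera('wrist')[:,:,::-1];b=eyes.read_camera('side')[:,:,::-1]
cv2.imwrite('pics/m.png',np.hstack([cv2.resize(a[:300],(400,234)),cv2.resize(b[110:240,200:340],(400,371))[:234]]) )
E
```

```text
tcp in dial 0.004336180605903589 -0.003143929831452803 0.01944620036943226 [-0.2 -0.3 -0.4] 0.00014799079003151446
-0.02,-0.01,0.29,0,-0,0.04
```

View pics/m.png

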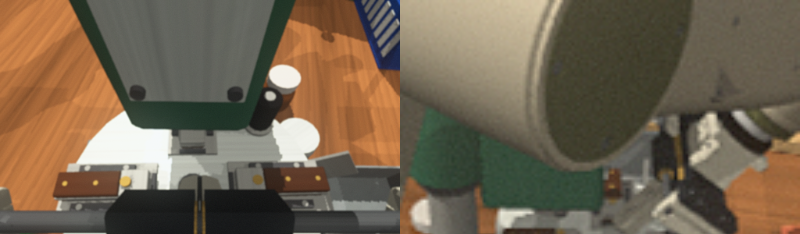

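The left pane shows the shut fingers over the cap with the finished knife to their right, at about (300,180), and the way to the chute open. I'll lower the last 9 mm and push along +x.

apply_moves(steps=[0, 0, 0.28, 0, 0, 0, 0, 0, 0, 0, 0, 0, 0, 0, 0, 0, 0, 0, 0, 0, 0, 0, 0.2, 0, 0, 0, 0, 0, 0, 0.2, 0, 0, 0, 0, 0, 0, 0.2, 0, 0, 0, 0, 0, 0, 0.2, 0, 0, 0, 0, 0, 0, 0.2, 0, 0, 0, 0, 0])

```text
t: 14.95
tool_pos: [0.6287, -0.015, 0.154]
orientation: [-1.61, -1.963, -0.589]
force: [-0.2, 0.3, 0.8]
opening: 0.0001
gripper_force: 0.3
```

```bash
python3 pl.py .095 .002 .0125 0
```

```text
tcp in dial 0.03461761640152567 0.003352005628939999 0.01203431107482969 [-0.2  0.3  0.8] 8.172043116512468e-05
-0.01,0.67,-0.01,-0,-0,0.01
-0.01,0.67,-0.01,-0,-0,0.01
-0.01,0.67,-0.01,-0,-0,0.01
```

apply_moves(steps=[0, 0.2, 0, 0, 0, 0, 0, 0, 0.2, 0, 0, 0, 0, 0, 0, 0.2, 0, 0, 0, 0, 0, 0, 0.2, 0, 0, 0, 0, 0, 0, 0.2, 0, 0, 0, 0, 0, 0, 0.2, 0, 0, 0, 0, 0, 0, 0.2, 0, 0, 0, 0, 0, 0, 0.2, 0, 0, 0, 0, 0, 0, 0.2, 0, 0, 0, 0, 0, 0, 0.2, 0, 0, 0, 0, 0, 0, 0, 0, 0, 0, 0, 0])

```text
t: 15.87
tool_pos: [0.6876, -0.003, 0.154]
orientation: [-1.61, -1.963, -0.589]
force: [-0.3, -0.2, -0.2]
opening: 0.0004
gripper_force: 0.0
```

```bash
python3 pl.py .0 .002 .0125 0.0; python3 - <<'E'
from h import *
P=np.load('p.npy')
b=eyes.read_camera('top')[:,:,::-1]
cv2.imwrite('pics/t2.png',cv2.resize(b[70:210,190:350],(800,700))[:600])
print([(a['xy'],a['conf']) for a in eyes.place_of('top','knife_done_mid')],proj('top',dial(P,(.238,0,-.12))))
E
```

```text
tcp in dial 0.09481000211954985 0.0038293263008843392 0.012001459450922292 [-0.3 -0.2 -0.2] 0.0004205640365188044
-0.01,-0.79,-0.01,-0,-0,0.01
-0.01,-0.79,-0.01,-0,-0,0.01
-0.01,-0.79,-0.01,-0,-0,0.01
-0.01,-0.79,-0.01,-0,-0,0.01
[([256.2, 99.6], 0.52)] [258.44562018 105.06208939]
```

View pics/t2.png

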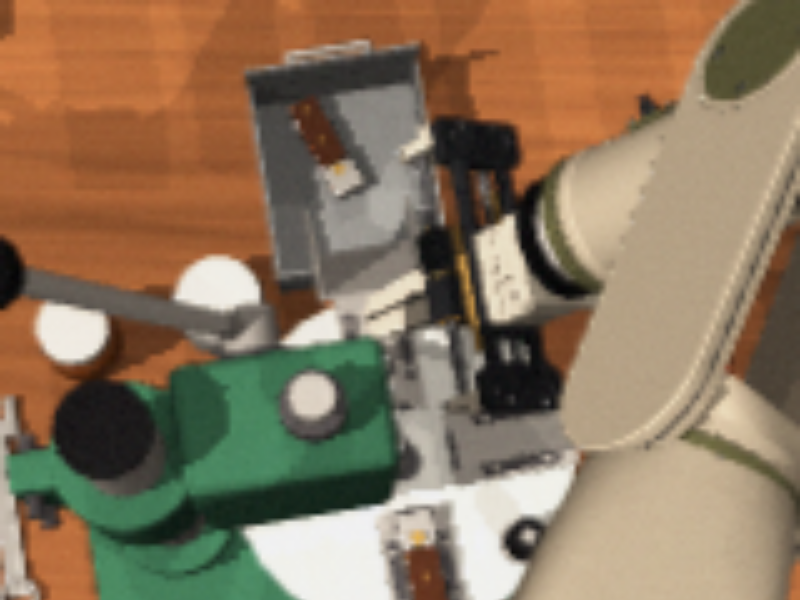

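The finished knife is in the bin, at crop (325,150). I'll back out along the tool axis.

apply_moves(steps=[0, 0, -0.3, 0, 0, 0, 0, 0, 0, -0.6, 0, 0, 0, 0, 0, 0, -0.9, 0, 0, 0, 0, 0, 0, -0.9, 0, 0, 0, 0, 0, 0, -0.9, 0, 0, 0, 0, 0, 0, -0.9, 0, 0, 0, 0, 0, 0, -0.9, 0, 0, 0, 0, 0, 0, 0, 0, 0, 0, 0, 0, 0, 0, 0, 0, 0, 0, 0, 0, 0, 0, 0, 0, 0, 0])

```text
invalid input
```

```bash
python3 - <<'E'
from h import *
P=np.load('p.npy');im=eyes.read_camera('wrist')[:,:,::-1].copy()
for v in((0,0,0),(-.071,-.071,.04),(0,.078,.016),(-.078,0,.016),(.12,.025,0),(.12,-.025,0)):
    u=proj('wrist',dial(P,v));cv2.circle(im,tuple(int(i) for i in u),3,(255,0,255),-1)
cv2.imwrite('pics/w4.png',im);print(robot.read_state()['force'])
E
```

```text
[-0.18781004  0.35870829 -0.2181635 ]
```

View pics/w4.png

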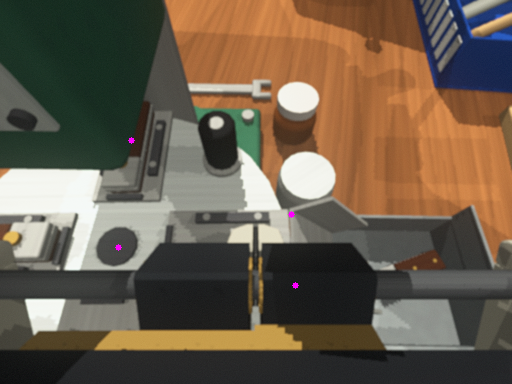

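The retract call was refused because I miscounted its numbers. The picture still shows the dial aligned: cap at (118,246), plate corner at (291,214), and knife_next in its nest at (133,140). I'll retract now.

apply_moves(steps=[0, 0, -0.3, 0, 0, 0, 0, 0, 0, -0.6, 0, 0, 0, 0, 0, 0, -0.9, 0, 0, 0, 0, 0, 0, -0.9, 0, 0, 0, 0, 0, 0, -0.9, 0, 0, 0, 0, 0, 0, -0.9, 0, 0, 0, 0, 0, 0, -0.9, 0, 0, 0, 0, 0, 0, 0, 0, 0, 0, 0, 0, 0, 0, 0, 0, 0, 0])

```text
t: 16.77
tool_pos: [0.7074, -0.1075, 0.2797]
orientation: [-1.613, -1.965, -0.591]
force: [-0.2, -0.3, -0.6]
opening: 0.0005
gripper_force: 0.0
```

```bash
python3 - <<'E'
from h import *
P=np.load('p.npy');im=eyes.read_camera('wrist')[:,:,::-1].copy()
for v in((0,0,0),(0,.078,.016),(-.078,0,.016),(.12,.025,0),(.12,-.025,0),(.025,-.12,0),(-.025,-.12,0)):
    u=proj('wrist',dial(P,v));cv2.circle(im,tuple(int(i) for i in u),3,(255,0,255),-1)
cv2.imwrite('pics/w5.png',im);print(robot.read_state()['force'])
E
```

```text
[0.2064079  0.2121041  0.41894206]
```

View pics/w5.png

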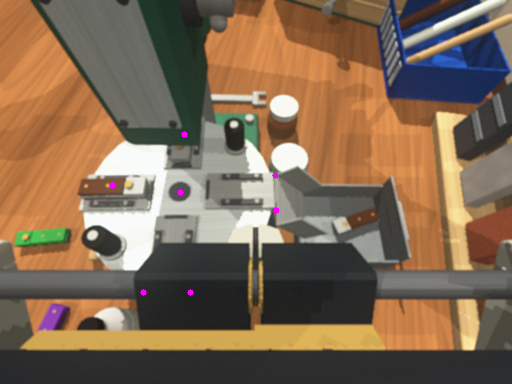

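The dial is aligned on the click. The finished knife lies in the bin at (357,220), knife_last is in its nest at (113,187), and the arm is clear of everything. Handing in.

```bash
python3 -c "
from h import *
print(robot.close_job())"
```

```text
the job is handed in; nothing more can be done
None
```

The job is handed in: the dial stands one station clockwise in its click, the finished knife is in the bin, the other two knives looked in place in their nests, and the arm is clear; no verdict came back from the judge.

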